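Show the red ball to the inspection camera on its tray

TASK

Pick the red ball out of the green carrier and set it in the round pocket of the white tray while the tray stands on the bench. Then lift the tray by its blue grip and carry it level, with the ball staying loose in its pocket, to the black inspection camera that looks up from the bench; do not touch the camera, and leave the other balls, the jar and the sanding block where they are. Finish still holding the tray, level and still, with the pocket centred over the camera's lens and the underside of the tray about 60 mm above the lens.

Things in the scene. Friction and masses are not known exactly. Their poses are not given: they have to be found in the camera images.
- carrier: Green block fixed to the bench, 200 mm (its x) by 100 mm (its y) by 30 mm high; origin at the centre of its underside, z up. Three round pockets in its top, 24 mm wide and 5 mm deep, on its x axis at x = -60, 0 and +60 mm; each holds one ball. Which ball is in which pocket varies.
- red_ball_center (a point): Centre of the red ball to be moved: loose, 28 mm diameter, about 35 g. In the carrier it rests on the pocket floor, so its centre is 39 mm above the bench, 9 mm above the carrier's top. Its axes mean nothing.
- blue_ball_center (a point): Centre of a blue ball, 28 mm, in another pocket of the carrier; leave it there.
- black_ball_center (a point): Centre of a black ball, 28 mm, in another pocket of the carrier; leave it there.
- tray: Loose white tray, about 0.22 kg, plate 180 mm (its x) by 90 mm (its y) by 10 mm thick, flat on the bench at the start; origin at the centre of its underside, z up. A blue upright grip stands at its middle, over the origin: 40 mm along x, 12 mm thick along y, its top 55 mm above the underside, so it is pinched from above across y. The tray's pocket is towards +x; a steel bar 60 mm long across y, 8 mm high at x = -70 mm balances it.
- pocket (a point): Centre of the floor of the tray's round pocket, at x = +55 mm, y = 0, z = 6 mm in the tray's frame. The pocket is 36 mm wide and 4 mm deep below the tray's top, with a light-blue see-through floor; the ball lies loose in it and may roll some 8 mm to any side.
- grip (a point): Middle of the blue grip's height suited to pinching: 40 mm above the tray's underside, over the tray's origin.
- camera: Black box fixed to the bench, 110 by 110 mm, with a round metal head and a bright ring on top; 60 mm high in all (62 mm at most). Origin at the centre of its underside, z up.
- lens (a point): Centre of the camera's dark lens, on top of the camera, 60 mm above the bench; it looks straight up.
- jar: Amber jar with white cap, 60 mm diameter, 85 mm high, loose; origin at the centre of its underside. A bystander.
- sanding_block: Sanding block, wood on an orange pad, 50 mm (its x) by 90 mm (its y) by 32 mm high, loose; origin at the centre of its underside. A bystander.

How it is judged:
By the outcome, as a careful person would: the job done as asked, in the order asked, and still so for the second after the job is handed in, while the arm keeps its last pose, push and grip.
It also fails if it takes over 64 s, if anything falls off the work surface, if the arm or the gripper's body presses on something with over 40 N, if the wrist force passes 120 N, or if a joint passes its speed limit or range.

ROBOT

A 7-joint arm with a two-finger parallel gripper is mounted at the origin on the work surface. World frame = base frame: x ahead of the robot, y to its left, z up, the work surface at z = 0. Lengths are in m, angles in rad, forces in N, time in s.
With the tool pointing down it reaches from about 0.4 to 0.85 m from the base axis. Payload 4.5 kg.
Tool frame: the origin (TCP) lies between the finger pads; the fingertips stand 14 mm ahead of it and the grasp point (between the pads) lies 5 mm behind it; x points along the fingers, z is the direction in which the jaws open and shut, and the axes are right-handed (so a half turn about x gives the same grasp; the last joint's range is limited). The gripper opens to 88 mm and grips with 3 to 60 N. Pads are 18 mm wide; open, the fingers measure 123 mm over their backs; the gripper's body (75 mm by 187 mm) begins 45 mm behind the grasp point.
Start: joints at [0.034, 0.689, -0.195, 1.565, 0.157, 0.902, -0.215], TCP at [0.625, 0, 0.253] pointing down, gripper open.
Joint ranges: [-3.01, 3.01], [-0.46, 2.08], [-1.47, 1.51], [0.13, 2.56], [-1, 4.14], [0.04, 2.09], [-2.66, 2.66]. Speed limits (rad/s): [2.57, 2.57, 3.14, 3.14, 3.14, 3.14, 3.14].

INTERFACE

Orientations are given as a unit quaternion [x, y, z, w].
In Python, from plant import r, cams gives the robot as it stands.
- The arm moves only by the tool apply_moves, never from a script. Its arguments are lists of equal length, an entry for each row: "travel": the shift along the world's x, y, z in cm, a list of three; "roll": the turn about the world's z in degrees; "gripper": the finger opening in cm, from 0 to 8.81. In form: {"travel": [[x, y, z], ...], "roll": [roll, ...], "gripper": [gripper, ...]}. A call has exactly 8 rows; each row is the pose to reach, as a shift and turn from the pose commanded when the call began; what a row does not reach only later rows make up. A row lasts 1/12 s, in which the tool goes at most 41.7 mm and 7.16 degrees, less where a joint would pass 70% of its speed; a pose out of reach is approached as far as the arm can. A call with a gripper value outside its range is refused whole. The fingers move at their own pace and stop on an object; "newtons" is the grip in N (left out, the last holds). Time passes only in rows, so rows that repeat a pose let the fingers close, or fill a call up. It gives the time, the measured TCP pose, the force and the opening at its end, in the units of the state.
- r.get_state(): the state, without advancing time (a new reading comes with each control period).
- cams.snapshot(name): name is "scene" or "side" or "wrist"; returns a dict with "image" (480x640x3 uint8, red, green, blue), "fx", "fy", "cx", "cy" (pixels), "dist" ([k1, k2, p1, p2, k3] as OpenCV has them; the pictures are not rectified), "R" (3x3) and "t" (3): a world point X has camera coordinates R X + t. Camera axes: x right, y down, z forward; pixel columns grow to the right and rows downward; lengths in m; the calibration is good to about 2 mm. A picture is of the moment at which its call begins. There is no depth.
- r.finish_job(): hands the job in, once; it reports no verdict.
The state is a dict: "clock": time; "q": joint angles; "qd": joint speeds; "joint_torque": joint torques, N m; "tool_pos": TCP position; "eef_rot": TCP orientation; "contact_force": force on the tool from outside, world axes, zero at the start; "moment": the same for the moment, N m; "opening": opening from 0.0 (shut) to 1.0 (fully open).
Only numpy, scipy, OpenCV 4.12 (cv2) and the standard library are available. Lean on these libraries where they do the work, as an engineer would, in place of code of your own. Each camera call takes 0.05 s, during which the arm holds its last target. There are 200 camera calls.

## Working session

There is one attempt and no reset: what is moved stays moved. The work goes in short steps, Python scripts to look and compute and a tool call to move; the robot and the scene stay as the last step left them, time stands still between calls to the robot, and variables do not carry over. Pictures are saved under pics/ and viewed, about 8 in all and at most 12, crops included, and the job is handed in when it is done.

Besides the shell and the picture viewer there is one more tool, called by a JSON object that holds its "op" and its "data". apply_moves: Moves the arm, as the interface text tells. Its arguments: {"type":"object","properties":{"travel":{"type":"array","items":{"type":"array","items":{"type":"number"}}},"roll":{"type":"array","items":{"type":"number"}},"gripper":{"type":"array","items":{"type":"number"}},"newtons":{"type":"number"}},"required":["travel","roll","gripper"]}

```bash
mkdir -p pics; ls
python3 - <<'E'
from plant import r, cams
import cv2,pickle
S={}
for n in("scene","side","wrist"):
    s=cams.snapshot(n);S[n]=s
    cv2.imwrite(f"pics/{n}0.png",s["image"][:,:,::-1])
    print(n,s["fx"],s["dist"],(-s["R"].T@s["t"]).round(3),s["R"][2].round(2))
pickle.dump(S,open("s0.pkl","wb"))
print(r.get_state())
E
```

```text
pics
scene 513.8309232350958 [-0.1039583  0.         0.         0.         0.       ] [ 1.1   -0.218  0.762] [-0.58  0.23 -0.78]
side 439.9029832707991 [0.01271399 0.         0.         0.         0.        ] [ 0.493 -0.497  0.59 ] [ 0.17  0.69 -0.71]
wrist 404.0520601505942 [-0.07177615  0.          0.          0.          0.        ] [0.625 0.069 0.384] [-0.   -0.27 -0.96]
{'clock': 0.15, 'q': array([ 0.03379639,  0.68978042, -0.19454914,  1.56609893,  0.15731925,
        0.90250101, -0.21514166]), 'qd': array([-2.47589078e-04, -2.51610051e-03, -9.97579338e-04, -4.43459810e-03,
       -9.60562540e-04,  2.24772221e-04,  1.63467485e-05]), 'joint_torque': array([-1.46674727e-03, -5.27863634e+01, -1.26819178e+00, -1.53587687e+01,
       -5.24473807e-02,  3.92338901e-03,  1.12435155e-04]), 'tool_pos': array([ 6.24539075e-01, -2.52330014e-05,  2.52103266e-01]), 'eef_rot': array([-5.67872720e-05,  7.07598288e-01, -1.77152012e-05,  7.06614930e-01]), 'contact_force': array([0.05014207, 0.03677128, 0.25801688]), 'moment': array([0.05431684, 0.02021216, 0.00978123]), 'opening': 0.9983446446875938}
```

View pics/scene0.png

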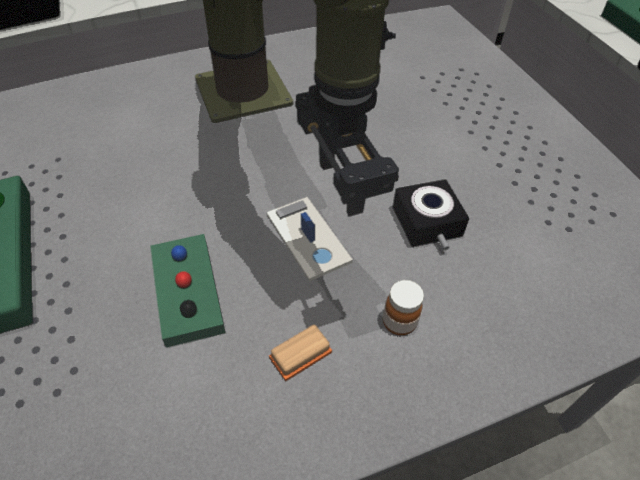

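View pics/side0.png

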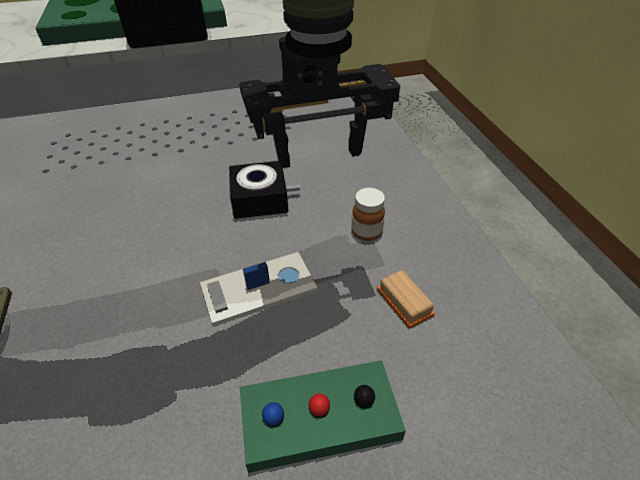

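The scene view shows red in the carrier's middle pocket (183,280), with blue at (179,254) and black at (188,309). The tray grip is at (307,227), the tray pocket at (323,256), the lens at (432,200), the jar at (404,307) and the block at (300,351). The side view agrees: red (319,405), pocket (289,275), lens (257,176).

```bash
cat > h.py <<'E'
import cv2,numpy as np
def ray(s,p):
    K=np.array([[s["fx"],0,s["cx"]],[0,s["fy"],s["cy"]],[0,0,1]])
    u=cv2.undistortPoints(np.array([[p]],float),K,np.array(s["dist"],float))[0,0]
    R=np.array(s["R"]);d=R.T@np.array([*u,1]);return -R.T@np.array(s["t"]),d/np.linalg.norm(d)
def plane(s,p,z):
    o,d=ray(s,p);return o+d*(z-o[2])/d[2]
def tri(*sp):
    A=np.zeros((3,3));b=np.zeros(3)
    for s,p in sp:
        o,d=ray(s,p);P=np.eye(3)-np.outer(d,d);A+=P;b+=P@o
    X=np.linalg.solve(A,b);return X,[np.linalg.norm(np.cross(X-ray(s,p)[0],ray(s,p)[1]))*1e3 for s,p in sp]
def proj(s,X):
    K=np.array([[s["fx"],0,s["cx"]],[0,s["fy"],s["cy"]],[0,0,1]])
    return cv2.projectPoints(np.array([X],float),cv2.Rodrigues(np.array(s["R"]))[0],np.array(s["t"],float),K,np.array(s["dist"],float))[0][0,0]
def mask(s,lo,hi):
    return cv2.inRange(cv2.cvtColor(s["image"],cv2.COLOR_RGB2HSV),lo,hi)
def blob(m,near,rad=25,close=0):
    w=np.zeros_like(m);cv2.circle(w,tuple(int(v) for v in near),rad,255,-1);m=m&w
    if close:m=cv2.morphologyEx(m,cv2.MORPH_CLOSE,np.ones((close,close)))
    cs,_=cv2.findContours(m,cv2.RETR_EXTERNAL,cv2.CHAIN_APPROX_NONE)
    c=max(cs,key=cv2.contourArea);return c,cv2.contourArea(c)
def cen(c):
    M=cv2.moments(c);return (M["m10"]/M["m00"],M["m01"]/M["m00"])
E
python3 - <<'E'
import pickle;from h import *
np.set_printoptions(precision=4,suppress=True)
S=pickle.load(open("s0.pkl","rb"));a,b=S["scene"],S["side"]
for s in(a,b):
    for p in ([(323,256),(307,227),(183,280),(432,200),(404,307)] if s is a else [(289,275),(256,277),(319,405),(257,176),(369,195)]):
        print(p,cv2.cvtColor(s["image"],cv2.COLOR_RGB2HSV)[p[1],p[0]],end=' ')
    print()
def rep(n,lo,hi,pa,pb,z,rad,close=0):
    out=[]
    for s,p in((a,pa),(b,pb)):
        m=mask(s,lo,hi)
        if lo[0]==0: m|=mask(s,(170,lo[1],lo[2]),(180,255,255))
        c,A=blob(m,p,rad,close);out.append((s,cen(c)));print(n,np.round(cen(c),1),A,cv2.boundingRect(c),plane(s,cen(c),z))
    print("  tri",*tri(*out))
rep("red",(0,120,60),(8,255,255),(183,280),(319,405),.039,20)
rep("blue",(105,120,40),(130,255,255),(179,254),(273,414),.039,20)
rep("black",(0,0,0),(180,255,45),(188,309),(364,397),.039,16)
rep("pocket",(95,50,90),(115,160,255),(323,256),(289,275),.006,22)
rep("grip",(105,120,20),(130,255,150),(307,227),(256,277),.04,25)
rep("ring",(0,0,190),(180,60,255),(432,202),(257,177),.06,28)
rep("cap",(0,0,140),(180,60,255),(406,293),(370,197),.085,18)
rep("lens",(0,0,0),(180,255,70),(432,200),(257,176),.06,11)
for s,p in((a,(311,237)),(b,(259,287))):
    m=mask(s,(0,0,165),(40,60,255));c,A=blob(m,p,70,9);rr=cv2.minAreaRect(c);print("tray",A,rr[1],[plane(s,q,.01)[:2] for q in cv2.boxPoints(rr)])
E
```

```text
(323, 256) [103  95 179] (307, 227) [111  85  60] (183, 280) [  1 176 180] (432, 200) [124  78  49] (404, 307) [ 30   1 188] 
(289, 275) [101  97 165] (256, 277) [108 184  47] (319, 405) [  1 194 184] (257, 176) [114 158  34] (369, 195) [ 35  15 220] 
red [183. 279.] 171.0 (176, 272, 15, 15) [ 0.5512 -0.2515  0.039 ]
red [318.9 404.5] 348.5 (309, 393, 21, 23) [ 0.5532 -0.2524  0.039 ]
  tri [ 0.5527 -0.2521  0.0402] [np.float64(0.8153536246254908), np.float64(0.8153536246254541)]
blue [178.4 252.4] 149.0 (171, 246, 15, 15) [ 0.4911 -0.2478  0.039 ]
blue [272.4 413.7] 359.0 (262, 403, 22, 23) [ 0.4932 -0.2483  0.039 ]
  tri [ 0.4928 -0.2483  0.0404] [np.float64(0.7214773030877698), np.float64(0.7214773030877893)]
black [187.8 308.8] 178.0 (180, 301, 16, 17) [ 0.6131 -0.2559  0.039 ]
black [364.  396.5] 368.5 (354, 385, 21, 24) [ 0.6127 -0.2576  0.039 ]
  tri [ 0.6127 -0.2565  0.0378] [np.float64(0.6327061960860533), np.float64(0.6327061960860475)]
pocket [321.5 255.7] 181.0 (313, 249, 18, 14) [ 0.563 -0.001  0.006]
pocket [288.6 275.1] 192.5 (279, 268, 20, 15) [ 0.5666 -0.0002  0.006 
[... 613 characters left out ...]
5 0.085 ]
cap [369.7 196.5] 424.0 (355, 187, 30, 20) [0.737 0.074 0.085]
  tri [0.7356 0.0738 0.0873] [np.float64(1.8143967467581836), np.float64(1.8143967467581068)]
lens [432.  200.4] 169.5 (423, 194, 19, 14) [0.5507 0.2274 0.06  ]
lens [256.1 175.9] 147.5 (247, 171, 20, 11) [0.5531 0.2261 0.06  ]
  tri [0.5527 0.2257 0.0613] [np.float64(0.9155131274980721), np.float64(0.91551312749803)]
tray 2046.5 (87.96630859375, 43.9536247253418) [array([ 0.429 , -0.0694]), array([0.3852, 0.0201]), array([0.5912, 0.0486]), array([ 0.6224, -0.0327])]
tray 1900.0 (42.12779998779297, 54.84701156616211) [array([0.4155, 0.023 ]), array([0.5078, 0.0353]), array([ 0.5135, -0.0572]), array([ 0.4282, -0.0658])]
```

View pics/wrist0.png

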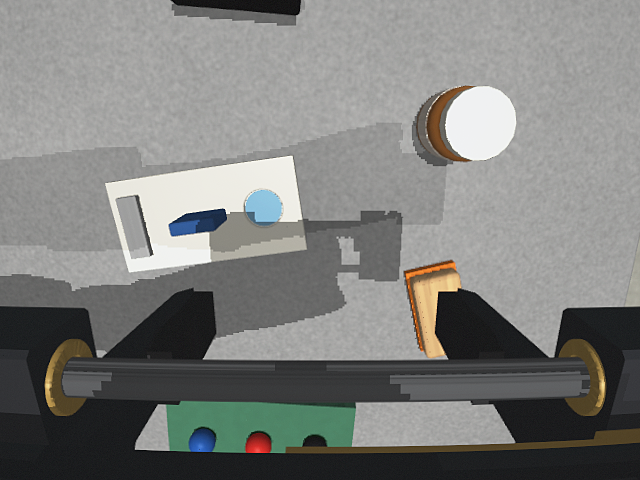

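The wrist view shows the tray in full, with corners at (106,183), (293,156), (306,250) and (130,271), the pocket at (263,206) and the grip at about (198,222). The jaws open along world x. I'll refine the tray pose, the carrier yaw and the bystanders from this view.

Run:
```python
import pickle;from h import *
np.set_printoptions(precision=4,suppress=True)
S=pickle.load(open("s0.pkl","rb"));w,a,b=S["wrist"],S["scene"],S["side"]
cor=[(106,183),(293,156),(306,250),(130,271)]
g=cv2.cvtColor(w["image"],cv2.COLOR_RGB2GRAY)
cc=cv2.cornerSubPix(g,np.array(cor,np.float32)[:,None],(5,5),(-1,-1),(3,50,.01))[:,0]
P=np.array([plane(w,q,.01)[:2] for q in cc]);print(cc,P,"ctr",P.mean(0))
print("lens",np.linalg.norm(P[1]-P[0]),np.linalg.norm(P[2]-P[3]),np.linalg.norm(P[3]-P[0]))
v=P[1]-P[0]+P[2]-P[3];print("yaw",np.degrees(np.arctan2(v[1],v[0])))
c,A=blob(mask(w,(90,50,90),(115,180,255)),(263,206),28,3);(x,y),rad=cv2.minEnclosingCircle(c)
print("pocket",x,y,rad,plane(w,(x,y),.008),"pred",P.mean(0)+.055*v/np.linalg.norm(v))
for n,s,p,z in(("block scene",a,(301,346),.032),("block side",b,(406,293),.032)):print(n,plane(s,p,z))
```

```text
Traceback (most recent call last):
cv2.error: OpenCV(4.12.0) :-1: error: (-5:Bad argument) in function 'cornerSubPix'
> Overload resolution failed:
>  - Layout of the output array corners is incompatible with cv::Mat
>  - Expected Ptr<cv::UMat> for argument 'corners'
```

Run:
```python
import pickle;from h import *
np.set_printoptions(precision=4,suppress=True)
S=pickle.load(open("s0.pkl","rb"));w,a,b=S["wrist"],S["scene"],S["side"]
cor=np.array([(106,183),(293,156),(306,250),(130,271)],np.float32).reshape(-1,1,2).copy()
g=cv2.cvtColor(w["image"],cv2.COLOR_RGB2GRAY)
cc=cv2.cornerSubPix(g,cor,(5,5),(-1,-1),(3,50,.01))[:,0]
P=np.array([plane(w,q,.01)[:2] for q in cc]);print(cc,P,"ctr",P.mean(0))
print("lens",np.linalg.norm(P[1]-P[0]),np.linalg.norm(P[2]-P[3]),np.linalg.norm(P[3]-P[0]))
v=P[1]-P[0]+P[2]-P[3];print("yaw",np.degrees(np.arctan2(v[1],v[0])))
c,A=blob(mask(w,(90,50,90),(115,180,255)),(263,206),28,3);(x,y),rad=cv2.minEnclosingCircle(c)
print("pocket",x,y,rad,plane(w,(x,y),.008),"pred",P.mean(0)+.055*v/np.linalg.norm(v))
for n,s,p,z in(("block scene",a,(301,346),.032),("block side",b,(406,293),.032)):print(n,plane(s,p,z))
```

```text
[[104.5929 182.7962]
 [291.783  155.2647]
 [306.4205 249.0458]
 [128.6853 272.0311]] [[ 0.416   0.0227]
 [ 0.5942  0.0463]
 [ 0.6063 -0.0427]
 [ 0.4278 -0.0666]] ctr [ 0.5111 -0.01  ]
lens 0.17973481768551666 0.18014255126435047 0.09012379921268329
yaw 7.594001202147351
pocket 262.9677429199219 207.8709716796875 18.49905014038086 [ 0.5656 -0.0026  0.008 ] pred [ 0.5656 -0.0028]
block scene [ 0.7376 -0.1027  0.032 ]
block side [ 0.7358 -0.1097  0.032 ]
```

{"op": "apply_moves", "data": {"travel": [[-1,-4,-1],[-2,-8,-2],[-3,-12,-4],[-4,-16,-6],[-5,-20,-8],[-6,-23,-8],[-7.2,-25.2,-8],[-7.2,-25.2,-8]], "roll": [-7,-14,-21,-28,-35,-42,-49,-56], "gripper": [6,6,6,6,6,6,6,6], "newtons": 10}}

```text
clock: 0.82
tool_pos: [0.5478, -0.261, 0.1719]
eef_rot: [0.335, 0.622, -0.34, 0.621]
contact_force: [-0.5, -0.7, 0.3]
opening: 0.682
```

{"op": "apply_moves", "data": {"travel": [[0,0,0],[0,0,0],[0,0,0],[0,0,0],[0,0,0],[0,0,0],[0,0,0],[0,0,0]], "roll": [-7,-14,-21,-28,-35,-38,-38,-38], "gripper": [6,6,6,6,6,6,6,6]}}

```text
clock: 1.48
tool_pos: [0.5529, -0.2517, 0.1725]
eef_rot: [-0.516, -0.483, 0.517, -0.483]
contact_force: [0.2, -0.1, -0.1]
opening: 0.683
```

Run:
```python
from plant import r,cams
import cv2;from h import *
from scipy.spatial.transform import Rotation as R
np.set_printoptions(precision=4,suppress=True)
s=r.get_state();M=R.from_quat(s["eef_rot"]).as_matrix();print(s["clock"],s["tool_pos"],s["opening"]*88.1,s["q"]);print(M)
print("jaw yaw",np.degrees(np.arctan2(M[1,2],M[0,2])))
w=cams.snapshot("wrist");cv2.imwrite("pics/w1.png",w["image"][:,:,::-1])
m=mask(w,(0,120,60),(8,255,255))|mask(w,(170,120,60),(180,255,255))
p=proj(w,(.5525,-.252,.039));print(p);c,A=blob(m,p,60);(x,y),rad=cv2.minEnclosingCircle(c);print(x,y,rad,plane(w,(x,y),.039))
```

```text
1.4833 [ 0.5529 -0.2517  0.1725] 60.16213522381264 [ 0.2181  0.7808  0.2388  1.7079 -0.2659  0.6853 -1.0412]
[[-0.0005  0.9977 -0.0676]
 [ 0.     -0.0676 -0.9977]
 [-1.     -0.0005  0.    ]]
jaw yaw -93.87762670539921
[324.5709 236.9975]
325.2319641113281 235.86082458496094 20.579111099243164 [ 0.5533 -0.2525  0.039 ]
```

The wrist view puts the ball within 1 mm of the target, so I'll descend and grip.

{"op": "apply_moves", "data": {"travel": [[0,0,-3],[0,0,-6],[0,0,-9],[0,0,-11],[0,0,-12],[0,0,-12.6],[0,0,-12.6],[0,0,-12.6]], "roll": [0,0,0,0,0,0,0,0], "gripper": [6,6,6,6,6,6,6,6]}}

```text
clock: 2.2
tool_pos: [0.5536, -0.2524, 0.0476]
eef_rot: [0.517, 0.482, -0.517, 0.483]
contact_force: [-0.3, 1.1, -0.5]
opening: 0.679
```

{"op": "apply_moves", "data": {"travel": [[0,0,0],[0,0,0],[0,0,0],[0,0,0],[0,0,0],[0,0,0],[0,0,0],[0,0,0]], "roll": [0,0,0,0,0,0,0,0], "gripper": [4,3,2.4,2.4,2.4,2.4,2.4,2.4], "newtons": 10}}

```text
clock: 2.87
tool_pos: [0.5532, -0.2521, 0.047]
eef_rot: [0.517, 0.482, -0.517, 0.482]
contact_force: [-0.6, 0.1, 1.5]
opening: 0.308
```

{"op": "apply_moves", "data": {"travel": [[0,0,1],[0,0,3],[0,0,6],[0,0,8],[0,0,8],[0,2,8],[0.2,5,8],[0.4,8,8]], "roll": [0,0,0,0,0,0,0,0], "gripper": [2.4,2.4,2.4,2.4,2.4,2.4,2.4,2.4]}}

```text
clock: 3.53
tool_pos: [0.5564, -0.1721, 0.1267]
eef_rot: [-0.518, -0.481, 0.518, -0.482]
contact_force: [1.4, 0.4, -0.6]
opening: 0.307
```

{"op": "apply_moves", "data": {"travel": [[0.1,3,0],[0.3,6,0],[0.4,9,0],[0.5,12,0],[0.6,14.5,0],[0.8,16,0],[0.8,16.9,0],[0.8,16.9,0]], "roll": [2,4,6,8,10,11.5,11.5,11.5], "gripper": [2.4,2.4,2.4,2.4,2.4,2.4,2.4,2.4]}}

```text
clock: 4.2
tool_pos: [0.5648, -0.0002, 0.1264]
eef_rot: [0.466, 0.533, -0.465, 0.532]
contact_force: [0.5, 0.4, 0.0]
opening: 0.306
```

{"op": "apply_moves", "data": {"travel": [[0,0,0],[0,0,0],[0,0,0],[0,0,0],[0,0,0],[0,0,0],[0,0,0],[0,0,0]], "roll": [0,0,0,0,0,0,0,0], "gripper": [2.4,2.4,2.4,2.4,2.4,2.4,2.4,2.4]}}

```text
clock: 4.87
tool_pos: [0.565, -0.0031, 0.1267]
eef_rot: [0.466, 0.532, -0.466, 0.532]
contact_force: [-0.6, 1.2, -0.3]
opening: 0.306
```

```bash
cat > look.py <<'E'
import sys;from plant import r,cams
from h import *
from scipy.spatial.transform import Rotation as R
np.set_printoptions(precision=4,suppress=True)
s=r.get_state();M=R.from_quat(s["eef_rot"]).as_matrix()
print(s["clock"],s["tool_pos"],s["opening"]*88.1,s["contact_force"],"jaw yaw",np.degrees(np.arctan2(M[1,2],M[0,2])))
n=sys.argv[1];I=[]
for k in("scene","side","wrist"):
    S=cams.snapshot(k);I.append(S);cv2.imwrite(f"pics/{k}{n}.png",S["image"][:,:,::-1])
import pickle;pickle.dump(I,open(f"s{n}.pkl","wb"))
sp=[]
for S in I:
    m=mask(S,(0,120,60),(8,255,255))|mask(S,(170,120,60),(180,255,255))
    cs,_=cv2.findContours(m,0,1);c=max(cs,key=cv2.contourArea) if cs else None
    if c is not None:print("red",cen(c) if cv2.contourArea(c) else 0,cv2.contourArea(c),cv2.boundingRect(c))
    if c is not None and cv2.contourArea(c)>40: sp.append((S,cen(c)))
if len(sp)>1:print("red tri",*tri(*sp))
E
python3 look.py 2
```

```text
4.8667 [ 0.565  -0.0031  0.1267] 26.98924133822678 [-0.5772  1.2416 -0.2731] jaw yaw -82.50992463287112
red (322.7316784869976, 214.72931442080377) 141.0 (317, 208, 13, 15)
red 0 0.0 (411, 327, 1, 1)
red (324.98859145173776, 320.86562359939694) 4090.5 (289, 285, 73, 73)
red tri [ 0.5688 -0.003   0.1263] [np.float64(0.17821533868957243), np.float64(0.17821533868952957)]
```

Run:
```python
import pickle;from h import *
from scipy.spatial.transform import Rotation as Rt
a,b,w=pickle.load(open("s2.pkl","rb"))
for z in(.1187,.122,.126):
    X=(.5655,-.003,z);p=proj(w,X);d=(w["R"]@np.array(X)+w["t"])[2];print(z,p,"diam px",28e-3*w["fx"]/d,proj(a,X))
I=np.hstack([cv2.resize(a["image"][150:270,250:410],(533,400)),cv2.resize(w["image"][260:420,200:300+100],(267,213)).repeat(1,0)[:0] if 0 else cv2.resize(w["image"][220:420,260:390],(260,400))])
cv2.imwrite("pics/c2.png",I[:,:,::-1])
```

```text
0.1187 [323.62651379 319.23536945] diam px 73.66796911048962 [321.86089261 216.30787292]
0.122 [323.60269772 323.22416899] diam px 75.22351976872773 [321.89084036 214.99116738]
0.126 [323.57249625 328.2858863 ] diam px 77.1994225144038 [321.9273736  213.38473206]
```

View pics/c2.png

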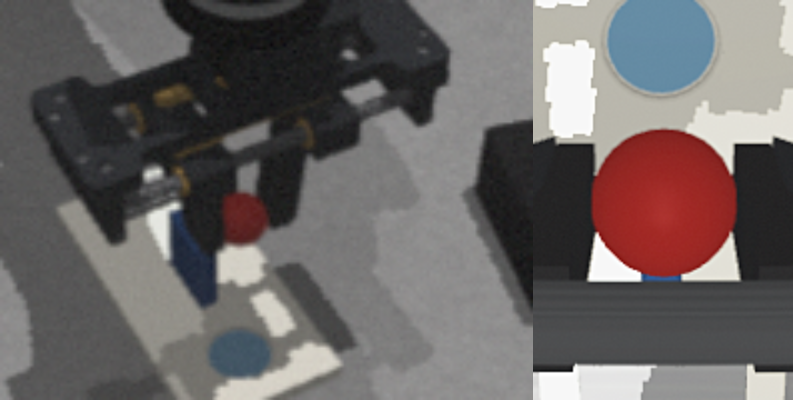

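The crop shows the ball held between the tips, with the pocket and grip clear of the fingers. Its wrist diameter of 73 px puts the ball centre at z ≈ 0.119, so it's seated as planned. Next I lower it into the pocket, release and rise.

{"op": "apply_moves", "data": {"travel": [[0,0,-2],[0,0,-4],[0,0,-6],[0,0,-8],[0,0,-9],[0,0,-9.6],[0,0,-9.8],[0,0,-9.8]], "roll": [0,0,0,0,0,0,0,0], "gripper": [2.4,2.4,2.4,2.4,2.4,2.4,2.4,2.4]}}

```text
clock: 5.68
tool_pos: [0.5652, -0.003, 0.0289]
eef_rot: [0.466, 0.532, -0.466, 0.532]
contact_force: [-0.1, -0.3, -0.4]
opening: 0.306
```

{"op": "apply_moves", "data": {"travel": [[0,0,0],[0,0,0],[0,0,0],[0,0,0],[0,0,0],[0,0,0],[0,0,0],[0,0,0]], "roll": [0,0,0,0,0,0,0,0], "gripper": [2.4,2.4,2.7,2.9,3.2,3.6,4,4.5]}}

```text
clock: 6.35
tool_pos: [0.565, -0.003, 0.0288]
eef_rot: [0.466, 0.532, -0.466, 0.532]
contact_force: [0.6, 1.0, 0.8]
opening: 0.495
```

{"op": "apply_moves", "data": {"travel": [[0,0,0],[0,0,1],[0,0,3],[0,0,6],[-1,0,8],[-3,0,8],[-5.4,-0.7,8],[-5.4,-0.7,8]], "roll": [0,0,0,0,0,0,0,0], "gripper": [4.5,4.5,4.5,4.5,4.5,4.5,4.5,4.5]}}

```text
clock: 7.02
tool_pos: [0.5056, -0.0113, 0.1097]
eef_rot: [0.465, 0.533, -0.468, 0.53]
contact_force: [-0.1, 0.3, 0.3]
opening: 0.508
```

{"op": "apply_moves", "data": {"travel": [[0,0,0],[0,0,0],[0,0,0],[0,0,0],[0,0,0],[0,0,0],[0,0,0],[0,0,0]], "roll": [0,0,0,0,0,0,0,0], "gripper": [4.5,4.5,4.5,4.5,4.5,4.5,4.5,4.5]}}

```text
clock: 7.68
tool_pos: [0.5111, -0.0099, 0.1087]
eef_rot: [0.466, 0.532, -0.466, 0.532]
contact_force: [-0.7, -0.6, 0.3]
opening: 0.512
```

```bash
python3 look.py 3
```

```text
7.6833 [ 0.5111 -0.0099  0.1087] 45.06783608312462 [-0.6846 -0.5618  0.3082] jaw yaw -82.49523865919473
red (321.09871794871793, 251.40769230769232) 130.0 (315, 245, 14, 14)
red (287.92638036809814, 271.1267893660532) 163.0 (281, 264, 15, 15)
red (325.3503109766347, 158.56253151790216) 1983.0 (300, 133, 51, 52)
red tri [ 0.5655 -0.0035  0.0217] [np.float64(1.0569653684520384), np.float64(0.8235359491008637), np.float64(0.3803257305355166)]
```

View pics/wrist3.png

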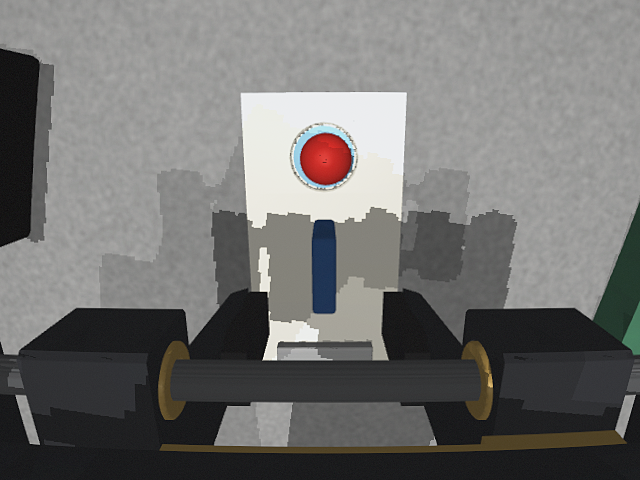

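The ball sits in the pocket at (325,159). The grip (column 323) is centred between the jaws and the tray is square to the gripper. Next I descend on the grip and pinch it.

{"op": "apply_moves", "data": {"travel": [[0,0,-1.5],[0,0,-3],[0,0,-4.5],[0,0,-6],[0,0,-7],[0,0,-7.4],[0,0,-7.4],[0,0,-7.4]], "roll": [0,0,0,0,0,0,0,0], "gripper": [4.5,4.5,4.5,4.5,4.5,4.5,4.5,4.5]}}

```text
clock: 8.5
tool_pos: [0.5112, -0.0101, 0.035]
eef_rot: [0.466, 0.531, -0.466, 0.532]
contact_force: [0.5, 0.3, 0.6]
opening: 0.511
```

{"op": "apply_moves", "data": {"travel": [[0,0,0],[0,0,0],[0,0,0],[0,0,0],[0,0,0],[0,0,0],[0,0,0],[0,0,0]], "roll": [0,0,0,0,0,0,0,0], "gripper": [4,3.4,2.8,2.3,1.9,1.5,1.2,0.8], "newtons": 35}}

```text
clock: 9.17
tool_pos: [0.511, -0.0096, 0.0348]
eef_rot: [0.466, 0.532, -0.466, 0.532]
contact_force: [-1.0, 0.6, 1.2]
opening: 0.134
```

{"op": "apply_moves", "data": {"travel": [[0,0,0],[0,0,0],[0,0,0],[0,0,0],[0,0,0],[0,0,0],[0,0,0],[0,0,0]], "roll": [0,0,0,0,0,0,0,0], "gripper": [0.6,0.6,0.6,0.6,0.6,0.6,0.6,0.6]}}

```text
clock: 9.83
tool_pos: [0.511, -0.0096, 0.0348]
eef_rot: [0.466, 0.532, -0.466, 0.532]
contact_force: [-0.7, 3.7, 4.9]
opening: 0.13
```

{"op": "apply_moves", "data": {"travel": [[0,0,0.1],[0,0,0.3],[0,0,0.6],[0,0,1],[0,0,1.4],[0,0,1.7],[0,0,1.9],[0,0,2]], "roll": [0,0,0,0,0,0,0,0], "gripper": [0.6,0.6,0.6,0.6,0.6,0.6,0.6,0.6]}}

```text
clock: 10.5
tool_pos: [0.5112, -0.01, 0.0552]
eef_rot: [0.466, 0.531, -0.466, 0.532]
contact_force: [-0.2, 1.2, -4.1]
opening: 0.134
```

```bash
python3 look.py 4
```

```text
10.5 [ 0.5112 -0.01    0.0552] 11.77580938866091 [-0.1581  1.1921 -4.0685] jaw yaw -82.49678158823842
red (321.0257352941176, 244.59926470588235) 136.0 (314, 238, 15, 14)
red (292.3833333333333, 261.9708333333333) 40.0 (288, 256, 8, 14)
red (326.8633027184537, 172.7307366013795) 4518.5 (289, 135, 77, 77)
red tri [ 0.5664 -0.0039  0.0442] [np.float64(0.1665422296563836), np.float64(0.16654222965637328)]
```

The tray is held and lifted with the ball in it. Next I raise it to the viewing height with gentle ramps.

{"op": "apply_moves", "data": {"travel": [[0,0,0.2],[0,0,0.6],[0,0,1.2],[0,0,1.9],[0,0,2.7],[0,0,3.5],[0,0,4.3],[0,0,5.1]], "roll": [0,0,0,0,0,0,0,0], "gripper": [0.6,0.6,0.6,0.6,0.6,0.6,0.6,0.6]}}

```text
clock: 11.32
tool_pos: [0.5111, -0.01, 0.1068]
eef_rot: [0.466, 0.531, -0.466, 0.532]
contact_force: [-0.7, 1.2, -2.7]
opening: 0.131
```

{"op": "apply_moves", "data": {"travel": [[0,0,0.8],[0,0,1.6],[0,0,2.4],[0,0,3.2],[0,0,3.9],[0,0,4.5],[0,0,4.8],[0,0,4.9]], "roll": [0,0,0,0,0,0,0,0], "gripper": [0.6,0.6,0.6,0.6,0.6,0.6,0.6,0.6]}}

```text
clock: 11.98
tool_pos: [0.5113, -0.0099, 0.1553]
eef_rot: [0.466, 0.531, -0.466, 0.532]
contact_force: [-0.1, 0.4, -3.0]
opening: 0.13
```

{"op": "apply_moves", "data": {"travel": [[0,0.1,0],[0,0.4,0],[-0.1,0.9,0],[-0.1,1.6,0],[-0.2,2.5,0],[-0.2,3.5,0],[-0.3,4.5,0],[-0.3,5.5,0]], "roll": [0,0,0,0,0,0,0,0], "gripper": [0.6,0.6,0.6,0.6,0.6,0.6,0.6,0.6]}}

```text
clock: 12.65
tool_pos: [0.5077, 0.0467, 0.1546]
eef_rot: [0.466, 0.532, -0.466, 0.532]
contact_force: [0.3, -0.0, -3.9]
opening: 0.133
```

{"op": "apply_moves", "data": {"travel": [[-0.1,1,0],[-0.1,2,0],[-0.2,3,0],[-0.2,4,0],[-0.3,5,0],[-0.3,6,0],[-0.4,7,0],[-0.4,8,0]], "roll": [0,0,0,0,0,0,0,0], "gripper": [0.6,0.6,0.6,0.6,0.6,0.6,0.6,0.6]}}

```text
clock: 13.32
tool_pos: [0.5038, 0.126, 0.1547]
eef_rot: [0.466, 0.532, -0.466, 0.532]
contact_force: [-0.1, -0.1, -3.1]
opening: 0.133
```

{"op": "apply_moves", "data": {"travel": [[-0.1,1,0],[-0.1,2,0],[-0.2,3,0],[-0.3,4,0],[-0.4,5,0],[-0.4,6,0],[-0.5,6.9,0],[-0.5,7.7,0]], "roll": [0,0,0,0,0,0,0,0], "gripper": [0.6,0.6,0.6,0.6,0.6,0.6,0.6,0.6]}}

```text
clock: 13.98
tool_pos: [0.4987, 0.2032, 0.1547]
eef_rot: [0.466, 0.532, -0.466, 0.532]
contact_force: [-0.4, 0.5, -2.5]
opening: 0.136
```

{"op": "apply_moves", "data": {"travel": [[0,0.6,0],[-0.1,1.1,0],[-0.1,1.4,0],[-0.1,1.6,0],[-0.1,1.7,0],[-0.1,1.7,0],[-0.1,1.7,0],[-0.1,1.7,0]], "roll": [0,0,0,0,0,0,0,0], "gripper": [0.6,0.6,0.6,0.6,0.6,0.6,0.6,0.6]}}

```text
clock: 14.65
tool_pos: [0.4981, 0.2185, 0.1548]
eef_rot: [0.466, 0.531, -0.466, 0.532]
contact_force: [-0.8, 0.2, -3.3]
opening: 0.132
```

{"op": "apply_moves", "data": {"travel": [[0,0,0],[0,0,0],[0,0,0],[0,0,0],[0,0,0],[0,0,0],[0,0,0],[0,0,0]], "roll": [0,0,0,0,0,0,0,0], "gripper": [0.6,0.6,0.6,0.6,0.6,0.6,0.6,0.6]}}

```text
clock: 15.32
tool_pos: [0.498, 0.219, 0.1547]
eef_rot: [0.466, 0.532, -0.466, 0.532]
contact_force: [0.2, -0.8, -2.6]
opening: 0.137
```

```bash
python3 look.py 5; python3 -c "
import cv2,numpy as np
a,b,c=[cv2.imread(f'pics/{k}5.png') for k in('scene','side','wrist')]
cv2.imwrite('pics/m5.png',np.vstack([np.hstack([cv2.resize(a[100:340,250:570],(400,300)),cv2.resize(b[80:320,140:460],(400,300))]),np.hstack([cv2.resize(c,(400,300)),np.zeros((300,400,3),np.uint8)])]))"
```

```text
15.3167 [0.498  0.219  0.1547] 12.08419378055329 [ 0.2062 -0.8153 -2.57  ] jaw yaw -82.49816387218029
red (438.9429530201342, 169.3020134228188) 149.0 (432, 162, 15, 15)
red (250.8810408921933, 141.60346964064433) 134.5 (245, 135, 14, 14)
red (329.42322138753866, 174.82118132272794) 4526.0 (292, 137, 76, 77)
red tri [0.5521 0.2239 0.1414] [np.float64(0.7683044439852647), np.float64(0.6564314807326663), np.float64(0.23339059472356288)]
```

View pics/m5.png

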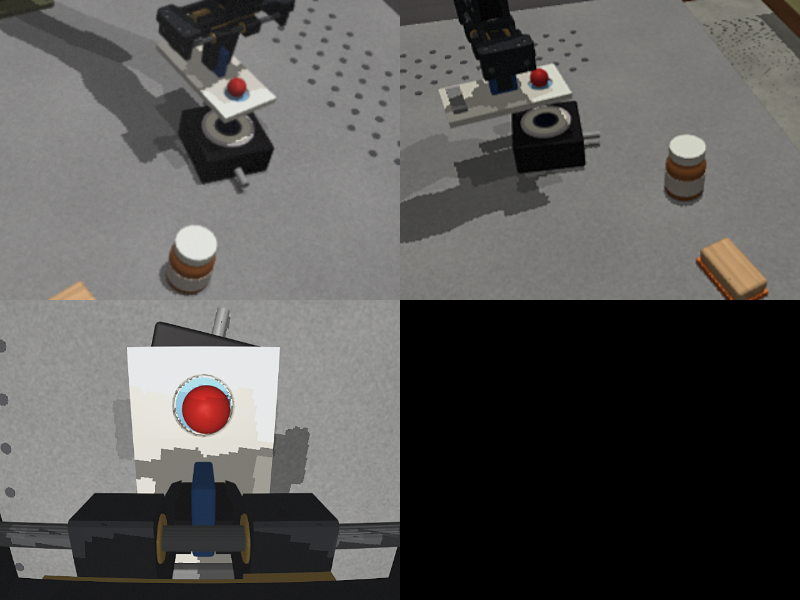

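All three views show the tray held above the camera with the ball inside its pocket. Next I measure the tray corners, pocket and levelness.

Run:
```python
import pickle;from h import *
np.set_printoptions(precision=4,suppress=True)
I=pickle.load(open("s5.pkl","rb"));S0=pickle.load(open("s0.pkl","rb"))
c0=np.array([.498,.219]);t=np.radians(7.5);u=np.array([np.cos(t),np.sin(t)]);v=np.array([-u[1],u[0]])
for name,i,j in(("F-",90,-45),("F+",90,45),("B-",-90,-45),("B+",-90,45)):
    X=np.array([*(c0+u*i/1e3+v*j/1e3),.130]);sp=[]
    for k,S in zip("abw",I):
        p=proj(S,X)
        if not(8<p[0]<632 and 8<p[1]<472):continue
        g=cv2.cvtColor(S["image"],cv2.COLOR_RGB2GRAY)
        q=cv2.cornerSubPix(g,np.array(p,np.float32).reshape(1,1,2).copy(),(5,5),(-1,-1),(3,50,.01))[0,0]
        print(name,k,"pred",p.round(1),"found",q.round(1),end=" | ")
        if np.linalg.norm(q-p)<6:sp.append((S,q))
    print();
    if len(sp)>1:print("   ",X,"->",tri(*sp)[0],np.round(tri(*sp)[1],2))
a,b,w=I
m=mask(w,(85,20,60),(120,255,255))|mask(w,(0,120,60),(8,255,255))|mask(w,(170,120,60),(180,255,255))
c,A=blob(m,(325,172),55,7);e=cv2.fitEllipse(cv2.convexHull(c));print("pocket",e,plane(w,e[0],.130),plane(w,e[0],.128))
for n,S,p in(("scene",a,(432,200)),("side",b,(257,176))):
    m=mask(S,(0,0,0),(180,255,70));c,A=blob(m,p,11);print("lens",n,cen(c),A,plane(S,cen(c),.06))
# bystanders unchanged?
for k,S in(("scene",a),("side",b)):
    for n,p in(("jar",(404,300) if k=="scene" else (369,212)),("block",(301,352) if k=="scene" else (406,297)),("balls",(183,280) if k=="scene" else (319,405))):
        d=np.abs(S["image"].astype(int)-S0[k]["image"]).max(2)[p[1]-40:p[1]+40,p[0]-40:p[0]+40];print(k,n,(d>40).sum(),end="; ")
```

```text
F- a pred [430.1 195. ] found [430.2 195.4] | F- b pred [276.8 154. ] found [277.1 154. ] | F- w pred [445.7  74.8] found [447.5  74.7] | 
    [0.5931 0.1861 0.13  ] -> [0.5935 0.1858 0.13  ] [0.37 0.09 0.42]
F+ a pred [470.6 178.5] found [470.8 177.8] | F+ b pred [262.1 130.3] found [262.6 130.5] | F+ w pred [200.4  75.2] found [202.5  75. ] | 
    [0.5814 0.2754 0.13  ] -> [0.5816 0.2747 0.1308] [1.11 0.96 0.34]
B- a pred [374.5 135.2] found [374.5 135.2] | B- b pred [178.5 177.8] found [179.1 180.1] | B- w pred [415.1 468.6] found [415.1 468.6] | 
    [0.4146 0.1626 0.13  ] -> [0.4138 0.1621 0.1279] [1.61 2.18 0.87]
B+ a pred [412.8 122. ] found [412.8 122. ] | B+ b pred [170. 151.] found [170.8 147.7] | B+ w pred [233.  468.9] found [229.9 470.5] | 
    [0.4029 0.2519 0.13  ] -> [0.4062 0.2516 0.1346] [2.53 1.9  1.07]
pocket ((325.3891296386719, 168.49810791015625), (88.69800567626953, 91.03059387207031), 161.21250915527344) [0.5533 0.2255 0.13  ] [0.5531 0.2254 0.128 ]
lens scene (432.18, 201.51166666666666) 200.0 [0.5535 0.2264 0.06  ]
lens side (256.20941402497596, 175.62151777137368) 173.5 [0.5536 0.2269 0.06  ]
scene jar 0; scene block 446; scene balls 199; side jar 0; side block 119; side balls 408;
```

The pocket is at (0.5533, 0.2255) and the lens at about (0.5533, 0.226). The front corners are at z 0.130–0.131 for a level plate, so the underside is at about 0.120. I'll check whether the differences at the block and balls are only shadows, then hand in.

Run:
```python
import pickle;from h import *
I=pickle.load(open("s5.pkl","rb"));S0=pickle.load(open("s0.pkl","rb"))
for k,S in(("scene",I[0]),("side",I[1])):
    for n,lo,hi,p in(("block",(5,70,60),(25,255,255),(301,352) if k=="scene" else (406,297)),("blue",(105,120,40),(130,255,255),(179,254) if k=="scene" else (273,414)),("black",(0,0,0),(180,255,45),(188,309) if k=="scene" else (364,397))):
        print(k,n,[np.round(cen(blob(mask(s,lo,hi),p,40 if n=="block" else 17)[0]),1) for s in(S0[k],S)])
from plant import r
s=r.get_state();print(s["clock"],s["tool_pos"],np.abs(s["qd"]).max())
```

```text
scene block [array([299.8, 352. ]), array([299.7, 352.1])]
scene blue [array([178.4, 252.4]), array([178.4, 252.3])]
scene black [array([187.8, 308.8]), array([187.9, 308.7])]
side block [array([405.7, 298.7]), array([405.7, 298.6])]
side blue [array([272.4, 413.7]), array([272.4, 413.6])]
side black [array([364. , 396.5]), array([364. , 396.5])]
15.4667 [0.49805296 0.21900574 0.15475399] 0.001515157209659935
```

```bash
python3 -c "
from plant import r
print(r.finish_job())"
```

```text
the job is handed in; nothing more can be done
None
```

I moved the red ball from the carrier's middle pocket into the tray's pocket while the tray stood on the bench. I then lifted the tray by its blue grip, carried it over the camera and handed the job in at about 15.5 s, still holding it.

**Position:** The pocket measured (0.5533, 0.2255) m and the lens about (0.553, 0.226) m, so they are within about 1 mm of each other. The calibration itself is only good to about 2 mm. From the tool height, the tray's underside is about 60 mm above the lens.

**Level and still:** The two front corners measured 130.0 and 130.8 mm high, against 130 mm for a level tray. The back-corner readings, 127.9 and 134.6 mm, disagreed by several millimetres. Those corners fit poorly across the views (errors up to 2.5 mm) because the gripper and shadows crowd them, so level rests on the front corners and the tool pose. The joints were essentially at rest.

**Ball and bystanders:** The last views show the ball loose inside the pocket. The blue ball, black ball and sanding block are within 0.2 pixel of where they started, and the jar's image area is unchanged. The raw image differences around the block and balls came from moving shadows and the missing red ball. I saw no sign that the camera was touched.

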